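# Bolt the guard of a shock-spring compressor

## Robot

A 6-joint arm with a two-finger parallel gripper is mounted at the origin on the work surface. World frame = base frame: x ahead of the robot, y to its left, z up, the work surface at z = 0. Lengths are in mm, angles in rad, forces in N, time in s.
With the tool pointing down it reaches from about 325 to 775 mm from the base axis. Payload 9.3 kg.
Tool frame: the origin (TCP) lies between the finger pads; the fingertips stand 14 mm ahead of it and the grasp point (between the pads) lies 5 mm behind it; z points along the fingers, y is the line along which they close (so a half turn about z gives the same grasp; the last joint's range is limited). The gripper opens to 85 mm and grips with 20 to 120 N. Pads are 22 mm wide; open, the fingers measure 114 mm over their backs; the gripper's body (76 mm by 85 mm) begins 54 mm behind the grasp point. The pads swing forward as they close: fully open they stand 13 mm farther back than shut.
Start: joints at [1.043, 0.259, 0.021, 1.334, 0, 1.418], TCP at [201.348, 511.816, 245.279] pointing down, gripper open.
Joint ranges: [-3.04, 3.04], [-0.91, 1.82], [-1.04, 1.36], [-1.92, 1.95], [-1.52, 1.45], [-3.14, 3.14]. Speed limits (rad/s): [2.22, 2.22, 2.79, 3.14, 3.14, 3.14].

## Interface

Orientations are given as a rotation vector (axis times angle).
In Python, from station import * gives the robot as it stands.
- The arm moves only by the tool servo_tool, never from a script. Its arguments are lists of equal length, an entry for each row: "dp": the shift along the tool's x, y, z in cm, a list of three; "rotation": the turn, a rotation vector about the tool's x, y, z in rad, a list of three; "gripper": the closure, from 0 (fully open) to 1 (shut). In form: {"dp": [[tx, ty, tz], ...], "rotation": [[wx, wy, wz], ...], "gripper": [gripper, ...]}. A call has 1 to 12 rows; each row is the pose to reach, as a shift and turn from the pose commanded when the call began, along the tool's axes at that moment; what a row does not reach only later rows make up. A row lasts 1/12 s, in which the tool goes at most 41.7 mm and 7.16 degrees, less where a joint would pass 70% of its speed; a pose out of reach is approached as far as the arm can. A call with a gripper value outside its range is refused whole. The fingers move at their own pace and stop on an object; "squeeze" is the grip in N (left out, the last holds). Time passes only in rows, so rows that repeat a pose let the fingers close. It gives the time, the measured TCP pose, the force, the opening and the grip force at its end, in the units of the state.
- get_state(): the state, without advancing time (a new reading comes with each control period).
- grab_frame(name): name is "side" or "top"; returns a dict with "frame" (400x640x3 uint8, red, green, blue), "fx", "fy", "cx", "cy" (pixels), "k1" (the pictures are not rectified: a ray, as slopes to the right and down, at radius r is drawn at 1 + k1 r^2 times it, then the intrinsics apply), "rvec" (rotation vector, rad) and "tvec" (3), from world to camera coordinates, as OpenCV has them. Camera axes: x right, y down, z forward; pixel columns grow to the right and rows downward; lengths in mm; the calibration is good to about 2 mm. A picture is of the moment at which its call begins. There is no depth.
- hand_in(): hands the job in; it is judged then, once.
The state is a dict: "time": time; "joint_positions": joint angles; "qd": joint speeds; "tau": joint torques, N m; "tool_pos": TCP position; "eef_rot": TCP orientation; "contact_force": force on the tool from outside, world axes, zero at the start; "wrist_torque": the same for the moment, N m; "opening": opening from 0.0 (shut) to 1.0 (fully open); "grasp_force": force on a finger pad.
Only numpy, scipy, OpenCV 4.12 (cv2) and the standard library are available. Lean on these libraries where they do the work, as an engineer would, in place of code of your own. Each camera call takes 0.05 s, during which the arm holds its last target. There are 200 camera calls.

## Task

The clear guard over the shock-spring compressor is down but not yet locked. With one fingertip press the bolt's yellow spring safety catch right down and keep it down while the other finger pushes the bolt by its upright black grip fully home through the guard's keeper; only then let the catch spring up behind it. Nothing needs gripping or picking up: leave the guard down and the things standing about where they are.

Things in the scene. Friction and masses are not known exactly. Their poses are not given: they have to be found in the camera images.
- machine: Fixed shock-spring compressor: red steel bed 500 mm long (its y), 330 mm deep (its x), origin at bench level, bed top at z = 50 mm; on it a coil-over shock along y under a clear guard. x points away from the robot, y to its left, with up to 0.35 rad of yaw; all offsets here are along these axes. Its tallest parts (guard, end plates) reach z = 145 mm and, keeper apart, stay at x > -55 mm.
- bolt_grip (a point): Centre of the top (z = 116 mm) of the bolt's upright black grip, a post 16 mm in diameter (19 mm at its cap and at a thin collar at z = 92 to 98 mm). It moves with the bolt along y. The 14 mm steel rod and its guide brackets below it stay under z = 73 mm. A steel lug, 10 mm wide in y, z = 92 to 100 mm, juts 30 mm from the grip's axis towards the catch (-x).
- bolt_travel (a joint): Travel of the bolt along +y, m: 0 or less (to -0.012) = drawn back, 0.040 = fully home on its stop, tip through the keeper. About 2.5 N of friction, no spring. With the catch up, its tooth stops the lug at about 0.002. Once home the tooth springs up behind the lug and locks it (not below about 0.038).
- catch_pad (a point): Press point on top of the catch's yellow thumb plate, half-way along it; z = 90 mm with the catch up, 38 mm to the -x side of the bolt's axis. Plate 90 mm long in y, 38 mm wide in x, hinged along its -x edge 24 mm from this point. Its free edge, towards the bolt, carries a steel tooth 8 mm high, over y = +12 to +38 mm of this point. Press anywhere along the plate; a fingertip may slide along it.
- catch_angle (a joint): Angle of the spring safety catch, rad: 0 = sprung up, 0.38 = right down on its stop (the press point is then 9 mm lower). The tooth is clear of the bolt's lug from about 0.17 on. At the press point the spring needs about 3 N to start and 8 N at the stop.
- catch: The catch's yellow plate, 4 mm thick; origin on the hinge axis; it turns with the catch.
- keeper (a point): Centre of the near face of the keeper, the yellow eye (36 mm wide in x, 10 mm thick in y, top at z = 80 mm) on the guard's front edge, which takes the bolt's tip; z = 63 mm.
- guard (a joint): Opening of the hinged clear guard, rad: 0 = down, as it must stay.
- grease_tin_mid (a point): Centre of a small tin, 48 mm in diameter, 52 mm high, standing on the bed's front ledge beyond the -y end of the catch. Not to be moved.
- socket_mid (a point): Centre of a steel socket, 34 mm in diameter, 44 mm high, standing on the front ledge beyond the keeper. Not to be moved.
- collar: Blue spring collar, a ring 72 mm across, 14 mm high, lying on the bench beside the machine; origin at the centre of its underside. Not to be moved.
- dial_gauge: Dial gauge on a magnetic base (50 by 60 mm, 55 mm high) with a post, 190 mm high in all, the dial 85 mm to its own +y; stands on the bench beside the machine; origin at the centre of the base's underside. Not to be moved.
- bolt: The bolt itself, with its grip and lug; origin on the rod's axis (z = 63 mm) under the grip.

How it is judged (in metres and radians):
On the way, in this order (a step that is already met when the one before it is completed fails the run):
1. a fingertip holds the catch down while the bolt is still drawn back (value of joint catch_angle above 0.2 rad and value of joint bolt_travel below 0.005 m and contact force between the fingers and catch above 1 N), for 0.1 s.
2. a finger pushes the bolt on its way while a fingertip holds the catch down (value of joint bolt_travel between 0.01 and 0.035 m and value of joint catch_angle above 0.2 rad and contact force between the fingers and catch above 1 N and contact force between the fingers and bolt above 0.3 N), for 0.05 s.
3. the bolt is fully home with the catch still held down by a fingertip (value of joint bolt_travel above 0.0375 m and value of joint catch_angle above 0.2 rad and contact force between the fingers and catch above 1 N), for 0.05 s.
At the end, for the whole second after the job is handed in: The bolt is home (within 2.5 mm of its stop), the catch has sprung up behind it (below 0.05 rad), the guard is down (below 0.03 rad), and tin, socket, collar and gauge stand within 12 mm of where they stood (value of joint bolt_travel above 0.0375 m and value of joint catch_angle below 0.05 rad and value of joint guard below 0.03 rad and distance of each of grease_tin_mid, socket_mid, collar, dial_gauge from where it was at the start of the episode below 0.012 m); the robot touches nothing.
It fails at once if the catch is let up (below 0.18 rad) while the bolt is on its way (value of joint bolt_travel between 0.006 and 0.034 m and value of joint catch_angle below 0.18 rad).
It fails at once if the guard is lifted (value of joint guard above 0.08 rad).
It fails at once if a thing standing about is moved by more than 20 mm or lifted (distance of any of grease_tin_mid, socket_mid, collar, dial_gauge from where it was at the start of the episode above 0.02 m).
It also fails if it takes over 32 s, if anything falls off the work surface, if the arm or the gripper's body presses on something with over 40 N, if the wrist force passes 120 N, or if a joint passes its speed limit or range.

## Working session

There is one attempt and no reset: what is moved stays moved. The work goes in short steps, Python scripts to look and compute and a tool call to move; the robot and the scene stay as the last step left them, time stands still between calls to the robot, and variables do not carry over. Pictures are saved under pics/ and viewed, at most 10 in all, crops included, and the job is handed in when it is done.

Besides the shell and the picture viewer there is one more tool, called after "Call:" by a JSON object that holds its "name" and its "arguments", one argument or row to a line. servo_tool: Moves the arm, as the interface text tells. Its arguments: {"type":"object","properties":{"dp":{"type":"array"},"rotation":{"type":"array"},"gripper":{"type":"array"},"squeeze":{"type":"number"}},"required":["dp","rotation","gripper"]}

```bash
mkdir -p pics; cat > h.py <<'E'
from station import *
import numpy as np, cv2
from scipy.spatial.transform import Rotation as R
def cam(n,save=None):
    f=grab_frame(n)
    if save: cv2.imwrite('pics/'+save,cv2.cvtColor(np.asarray(f["frame"]),cv2.COLOR_RGB2BGR))
    return f
def ray(f,u,v):
    x=(u-f["cx"])/f["fx"];y=(v-f["cy"])/f["fy"]
    a,b=x,y
    for _ in range(30):
        s=1+f["k1"]*(a*a+b*b);a,b=x/s,y/s
    M=R.from_rotvec(np.ravel(f["rvec"])).as_matrix()
    return -M.T@np.ravel(f["tvec"]),M.T@np.array([a,b,1])
def atz(f,u,v,z):
    o,d=ray(f,u,v);return o+d*(z-o[2])/d[2]
def proj(f,p):
    M=R.from_rotvec(np.ravel(f["rvec"])).as_matrix()
    c=np.atleast_2d(p)@M.T+np.ravel(f["tvec"]);a=c[:,:2]/c[:,2:]
    a=a*(1+f["k1"]*(a**2).sum(1,keepdims=True))
    return a*[f["fx"],f["fy"]]+[f["cx"],f["cy"]]
E
python3 - <<'E'
from h import *
import pickle
d={}
for n in("top","side"):
    d[n]=cam(n,n+'0.png')
    f=d[n];print(n,ray(f,f["cx"],f["cy"]),f["fx"],f["k1"])
pickle.dump(d,open('f0.pkl','wb'))
s=get_state();print(s["time"],s["tool_pos"],s["eef_rot"],s["opening"])
print(R.from_rotvec(s["eef_rot"]).as_matrix().round(3))
E
```

```text
top (array([ 457.87901799,  -10.06693048, 1346.98862009]), array([ 0.11917702,  0.00656306, -0.99285133])) 408.4087031217063 -0.03966617434852206
side (array([ 375.32510727, 1339.34544242,  920.66599418]), array([ 0.15196185, -0.84205111, -0.51754954])) 464.1777183848956 -0.022765111194673972
0.1 [201.23419817 511.62846381 244.74694482] [-5.85236842e-01 -3.08621651e+00  1.68919616e-03] 1.00572526272501
[[-0.931  0.366 -0.001]
 [ 0.366  0.931 -0.001]
 [ 0.    -0.001 -1.   ]]
```

View pics/top0.png

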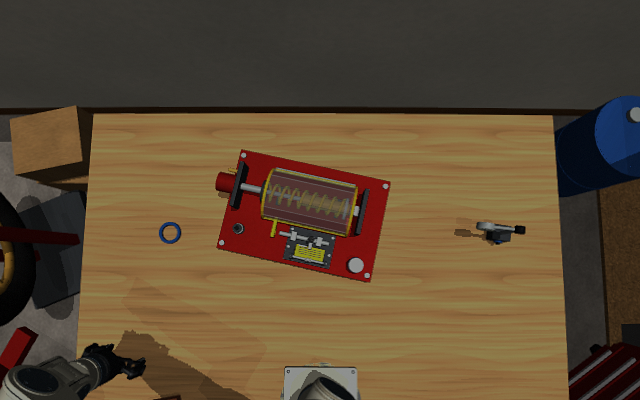

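View pics/side0.png

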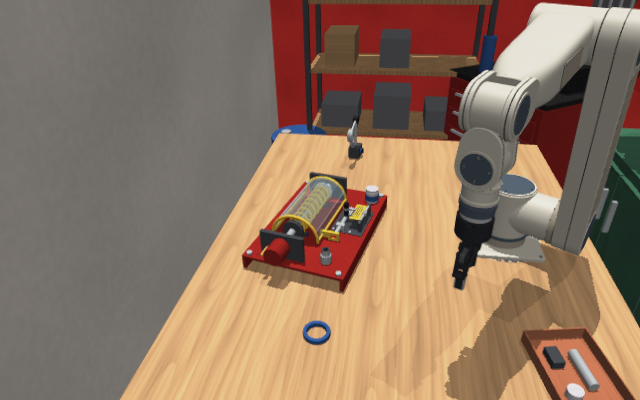

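The top view shows the machine near (305,215), yawed about -0.2 rad, with the catch plate near (310,255), the keeper near (274,228), the tin at (356,265) and the socket at (238,228). I'll zoom in on the bolt area.

```bash
python3 - <<'E'
from h import *
import pickle
d=pickle.load(open('f0.pkl','rb'))
def crop(n,u0,v0,w,h,s):
    im=np.asarray(d[n]["frame"])[v0:v0+h,u0:u0+w]
    im=cv2.resize(im,None,fx=s,fy=s,interpolation=cv2.INTER_CUBIC)
    return cv2.cvtColor(im,cv2.COLOR_RGB2BGR)
a=crop("top",260,210,80,60,7)   # 560x420
b=crop("side",310,185,80,60,7)
cv2.imwrite('pics/c_top.png',crop("top",255,210,80,60,10))
cv2.imwrite('pics/c_side.png',crop("side",310,185,80,60,10))
f=d["top"]
for u,v in[(243,155),(386,185),(368,276),(222,242)]: print(atz(f,u,v,50).round(1))
E
```

```text
[788.  254.6  50. ]
[ 691.  -209.7   50. ]
[ 401.  -149.6   50. ]
[504.6 313.4  50. ]
```

View pics/c_top.png

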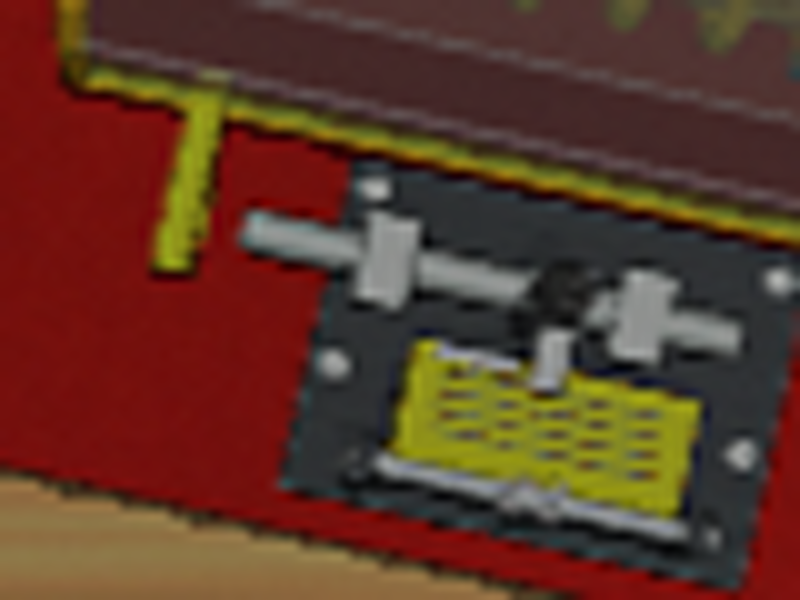

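View pics/c_side.png

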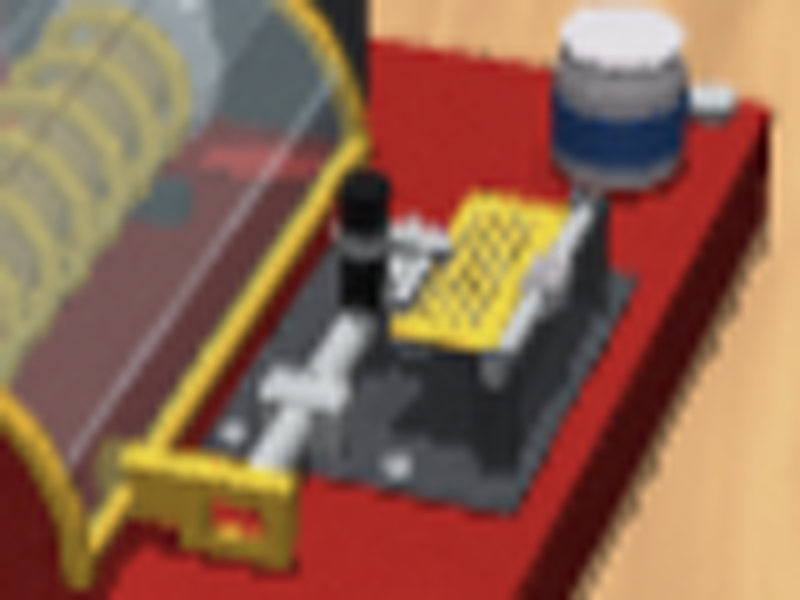

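The crops show the grip top at top (310.8,238.1) and side (346,203). In the top crop, the yellow plate's corners are (415,340), (705,400), (680,518) and (395,455). Next I'll triangulate.

```bash
python3 - <<'E'
from h import *
import pickle
d=pickle.load(open('f0.pkl','rb'));T,S=d["top"],d["side"]
ct=lambda u,v:(255+(u+.5)/10-.5,210+(v+.5)/10-.5)
cs=lambda u,v:(310+(u+.5)/10-.5,185+(v+.5)/10-.5)
def tri(a,b):
    o1,d1=ray(T,*a);o2,d2=ray(S,*b)
    A=np.c_[d1,-d2];t=np.linalg.lstsq(A,o2-o1,rcond=None)[0]
    p,q=o1+t[0]*d1,o2+t[1]*d2
    return ((p+q)/2).round(1),np.linalg.norm(p-q).round(1)
print('grip tri',tri(ct(562,283),cs(365,185)),'top@116',atz(T,*ct(562,283),116).round(1),'side@116',atz(S,*cs(365,185),116).round(1))
pc=[(415,340),(705,400),(680,518),(395,455)]
P=np.array([atz(T,*ct(*c),90) for c in pc]);print('plate top',P.round(1),P.mean(0).round(1))
print('lens',[np.linalg.norm(P[i]-P[(i+1)%4]).round(1) for i in range(4)])
Q=np.array([atz(S,*cs(*c),90) for c in [(395,335),(475,195),(585,205),(500,345)]]);print('plate side',Q.round(1),Q.mean(0).round(1))
print('keeper top', [atz(T,*ct(*c),80).round(1) for c in[(172,270),(210,95)]])
B=np.array([atz(T,u,v,50) for u,v in[(243,155),(386,185),(368,276),(222,242)]]);c=B.mean(0)
yv=(B[0]-B[1])+(B[3]-B[2]);yaw=np.arctan2(-yv[0],yv[1])
xv=(B[0]-B[3])+(B[1]-B[2]);yaw2=np.arctan2(xv[1],xv[0]);print('c',c,'yaw',yaw,yaw2)
rods=[atz(T,*ct(*c),70) for c in[(250,230),(735,338)]];v=rods[0]-rods[1];print('rod',rods,np.arctan2(-v[0],v[1]))
yw=(yaw+yaw2)/2;m=R.from_euler('z',-yw)
for n,p in(('grip',atz(T,*ct(562,283),116)),('plate',P.mean(0)),('tin',atz(T,356,264,102)),('sock',atz(T,238,228,94))): print(n,p.round(1),m.apply(p-c).round(1))
E
```

```text
grip tri (array([516.3,  29.1, 115.4]), np.float64(0.6)) top@116 [516.5  29.1 116. ] side@116 [515.8  30.1 116. ]
plate top [[500.   74.9  90. ]
 [482.2 -14.3  90. ]
 [446.3  -6.8  90. ]
 [464.9  80.6  90. ]] [473.4  33.6  90. ]
lens [np.float64(90.9), np.float64(36.7), np.float64(89.3), np.float64(35.6)]
plate side [[500.2  79.5  90. ]
 [482.5 -10.5  90. ]
 [444.9  -8.8  90. ]
 [465.9  81.   90. ]] [473.4  35.3  90. ]
keeper top [array([521.5, 151.3,  80. ]), array([576.1, 140.5,  80. ])]
c [596.16466292  52.17244222  50.        ] yaw -0.21298086473225347 -0.2043748622961765
rod [array([534.70771641, 128.38044078,  70.        ]), array([501.9224491 , -23.57976473,  70.        ])] -0.21249198795601817
grip [516.5  29.1 116. ] [-73.1 -39.1  66. ]
plate [473.4  33.6  90. ] [-116.3  -43.6   40. ]
tin [ 439. -108.  102.] [-120.6 -189.2   52. ]
sock [546.5 254.3  94. ] [-90.5 187.4  44. ]
```

Both cameras agree: grip at (516.4, 29.3) and yaw about -0.207. My plan is to align the closing line with the machine's x, with finger A 42 mm to the -x side and finger B just behind the grip. The first move goes there at a safe height.

Call:
{"name": "servo_tool", "arguments": {
  "dp": [
    [-45.2,-36.3,0],
    [-45.2,-36.3,0],
    [-45.2,-36.3,0],
    [-45.2,-36.3,0],
    [-45.2,-36.3,0],
    [-45.2,-36.3,0],
    [-45.2,-36.3,0],
    [-45.2,-36.3,0],
    [-45.2,-36.3,0],
    [-45.2,-36.3,0],
    [-45.2,-36.3,0],
    [-45.2,-36.3,0]
  ],
  "rotation": [
    [0,0,1.404],
    [0,0,1.404],
    [0,0,1.404],
    [0,0,1.404],
    [0,0,1.404],
    [0,0,1.404],
    [0,0,1.404],
    [0,0,1.404],
    [0,0,1.404],
    [0,0,1.404],
    [0,0,1.404],
    [0,0,1.404]
  ],
  "gripper": [0.72,0.72,0.72,0.72,0.72,0.72,0.72,0.72,0.72,0.72,0.72,0.72]
}}

```text
time: 1.1
tool_pos: [449.9, 75.7, 245.2]
eef_rot: [-2.448, -1.969, 0.0]
contact_force: [1.4, 1.2, 0.5]
opening: 0.279
grasp_force: 0.0
```

Call:
{"name": "servo_tool", "arguments": {
  "dp": [
    [0,0,0],
    [0,0,0],
    [0,0,0]
  ],
  "rotation": [
    [0,0,0],
    [0,0,0],
    [0,0,0]
  ],
  "gripper": [0.72,0.72,0.72]
}}

```text
time: 1.35
tool_pos: [449.2, 77.6, 244.9]
eef_rot: [-2.44, -1.977, 0.001]
contact_force: [-0.1, 0.7, 0.2]
opening: 0.275
grasp_force: 0.0
```

```bash
python3 - <<'E'
from h import *
s=get_state();M=R.from_rotvec(s["eef_rot"]).as_matrix()
p=np.array(s["tool_pos"]);print(s["time"],p.round(1),M.round(3),np.degrees(np.arctan2(M[1,0],M[0,0])),s["opening"])
print((M.T@(np.array([488.5,8.7,135])-p)/10).round(2))
E
```

```text
1.35 [449.2  77.6 244.9] [[ 0.207  0.978 -0.001]
 [ 0.978 -0.207  0.   ]
 [ 0.    -0.001 -1.   ]] 78.03553930469356 0.2746063938020341
[-5.93  5.28 10.99]
```

Call:
{"name": "servo_tool", "arguments": {
  "dp": [
    [-3,2.7,0],
    [-5.9,5.3,2],
    [-5.9,5.3,5],
    [-5.9,5.3,8],
    [-5.9,5.3,11],
    [-5.9,5.3,11],
    [-5.9,5.3,11],
    [-5.9,5.3,11]
  ],
  "rotation": [
    [0,0,0],
    [0,0,0],
    [0,0,0],
    [0,0,0],
    [0,0,0],
    [0,0,0],
    [0,0,0],
    [0,0,0]
  ],
  "gripper": [0.72,0.72,0.72,0.72,0.72,0.72,0.72,0.72]
}}

```text
time: 2.02
tool_pos: [489.7, 10.0, 137.0]
eef_rot: [2.437, 1.98, 0.002]
contact_force: [1.4, -0.8, 1.3]
opening: 0.279
grasp_force: 0.0
```

```bash
python3 - <<'E'
from h import *
o=[]
for n,u,v in(("side",300,150),("top",255,195)):
    f=cam(n);im=np.asarray(f["frame"])[v:v+100,u:u+100]
    o.append(cv2.resize(im,(400,400),interpolation=cv2.INTER_CUBIC))
    # predicted A/B tip points at z=121
    g=np.array([516.4,29.3,0]);ex=np.array([.978,-.207,0]);ey=np.array([.207,.978,0])
s=get_state();print(s["tool_pos"],s["opening"])
cv2.imwrite('pics/appr.png',cv2.cvtColor(np.hstack(o),cv2.COLOR_RGB2BGR))
E
```

```text
[490.13880911   9.61674787 137.33308876] 0.277550474127754
```

View pics/appr.png

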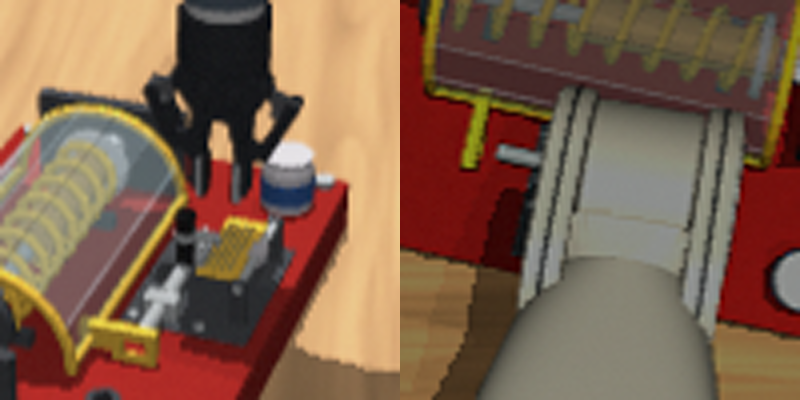

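The picture shows both fingertips, at crop (203,195) and (238,200), hovering above and behind the grip at crop (185,212). The knuckles stick out sideways, the left one at (150,90). I'll project these onto the finger plane.

```bash
python3 - <<'E'
from h import *
f=cam("side");s=get_state();t=np.array(s["tool_pos"]);print(t)
ey=np.array([.207,.978,0]);ex=np.array([.978,-.207,0])
g=np.array([516.4,29.3,0])
for n,u,v in(('Btip',203,197),('Atip',238,202),('Bknuck',148,88),('Bknucklow',160,105),('Aknuck',300,100),('Alow',270,160),('body bottom',220,120)):
    o,d=ray(f,300+(u+.5)/4-.5,150+(v+.5)/4-.5)
    p=o+d*((t-o)@ey)/(d@ey);print(n,'x from bolt',((p-g)@ex).round(1),'z-tcp',(p[2]-t[2]).round(1))
im=np.asarray(f["frame"])[160:230,315:385]
cv2.imwrite('pics/appr2.png',cv2.cvtColor(cv2.resize(im,(595,595),interpolation=cv2.INTER_CUBIC),cv2.COLOR_RGB2BGR))
E
```

```text
[490.0629885    9.45397873 137.14797738]
Btip x from bolt -7.5 z-tcp -18.1
Atip x from bolt -38.0 z-tcp -16.9
Bknuck x from bolt 41.2 z-tcp 76.6
Bknucklow x from bolt 30.8 z-tcp 62.6
Aknuck x from bolt -86.9 z-tcp 87.5
Alow x from bolt -64.1 z-tcp 28.3
body bottom x from bolt -20.9 z-tcp 57.7
```

View pics/appr2.png

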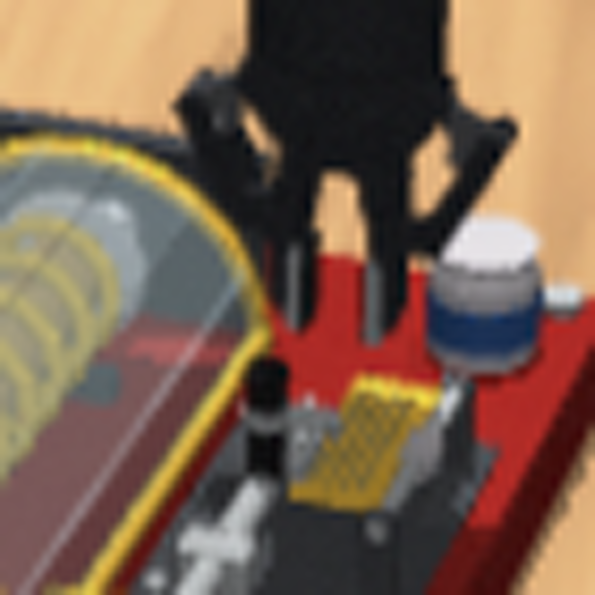

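Clearances look fine. I'll add a slight tilt away from the guard and descend to just above the plate.

Call:
{"name": "servo_tool", "arguments": {
  "dp": [
    [-0.2,-0.2,0],
    [-0.2,-0.2,0.5],
    [-0.2,-0.2,1.2],
    [-0.2,-0.2,2.0],
    [-0.2,-0.2,2.5],
    [-0.2,-0.2,2.5],
    [-0.2,-0.2,2.5]
  ],
  "rotation": [
    [-0.1,0,0],
    [-0.1,0,0],
    [-0.1,0,0],
    [-0.1,0,0],
    [-0.1,0,0],
    [-0.1,0,0],
    [-0.1,0,0]
  ],
  "gripper": [0.72,0.72,0.72,0.72,0.72,0.72,0.72]
}}

```text
time: 2.75
tool_pos: [487.0, 7.4, 109.7]
eef_rot: [2.38, 1.93, 0.095]
contact_force: [-0.1, -0.7, -0.6]
opening: 0.281
grasp_force: 0.0
```

Call:
{"name": "servo_tool", "arguments": {
  "dp": [
    [0,0,0.2],
    [0,0,0.4],
    [0,0,0.5],
    [0,0,0.5]
  ],
  "rotation": [
    [0,0,0],
    [0,0,0],
    [0,0,0],
    [0,0,0]
  ],
  "gripper": [0.72,0.72,0.72,0.72]
}}

```text
time: 3.08
tool_pos: [487.6, 7.4, 105.4]
eef_rot: [2.378, 1.929, 0.097]
contact_force: [0.3, 0.1, 3.3]
opening: 0.279
grasp_force: 1.3
```

Call:
{"name": "servo_tool", "arguments": {
  "dp": [
    [0,0,0.1],
    [0,0,0.2],
    [0,0,0.3],
    [0,0,0.3]
  ],
  "rotation": [
    [0,0,0],
    [0,0,0],
    [0,0,0],
    [0,0,0]
  ],
  "gripper": [0.72,0.72,0.72,0.72]
}}

```text
time: 3.42
tool_pos: [487.7, 7.4, 102.4]
eef_rot: [2.378, 1.929, 0.097]
contact_force: [-0.7, -0.2, 4.8]
opening: 0.277
grasp_force: 2.1
```

Call:
{"name": "servo_tool", "arguments": {
  "dp": [
    [0,0,0.1],
    [0,0,0.2],
    [0,0,0.2]
  ],
  "rotation": [
    [0,0,0],
    [0,0,0],
    [0,0,0]
  ],
  "gripper": [0.72,0.72,0.72]
}}

```text
time: 3.67
tool_pos: [487.6, 7.4, 100.3]
eef_rot: [2.379, 1.929, 0.096]
contact_force: [-1.1, 0.5, 5.6]
opening: 0.281
grasp_force: 2.6
```

Call:
{"name": "servo_tool", "arguments": {
  "dp": [
    [0,0,0.1],
    [0,0,0.2],
    [0,0,0.2]
  ],
  "rotation": [
    [0,0,0],
    [0,0,0],
    [0,0,0]
  ],
  "gripper": [0.72,0.72,0.72]
}}

```text
time: 3.92
tool_pos: [487.9, 7.3, 98.4]
eef_rot: [2.379, 1.929, 0.096]
contact_force: [-0.8, 1.4, 6.5]
opening: 0.281
grasp_force: 3.0
```

Call:
{"name": "servo_tool", "arguments": {
  "dp": [
    [0,0,0.1],
    [0,0,0.2],
    [0,0,0.2]
  ],
  "rotation": [
    [0,0,0],
    [0,0,0],
    [0,0,0]
  ],
  "gripper": [0.72,0.72,0.72]
}}

```text
time: 4.17
tool_pos: [488.3, 7.2, 96.5]
eef_rot: [2.378, 1.929, 0.097]
contact_force: [-1.0, 0.6, 7.2]
opening: 0.281
grasp_force: 3.2
```

Call:
{"name": "servo_tool", "arguments": {
  "dp": [
    [0,0,0.1],
    [0,0,0.2],
    [0,0,0.2]
  ],
  "rotation": [
    [0,0,0],
    [0,0,0],
    [0,0,0]
  ],
  "gripper": [0.72,0.72,0.72]
}}

```text
time: 4.42
tool_pos: [489.0, 7.2, 95.7]
eef_rot: [2.377, 1.928, 0.099]
contact_force: [-4.1, 0.4, 18.0]
opening: 0.28
grasp_force: 7.9
```

```bash
python3 - <<'E'
from h import *
f=cam("side");s=get_state();print(s["tool_pos"],s["contact_force"])
im=np.asarray(f["frame"])[160:230,315:385]
cv2.imwrite('pics/press.png',cv2.cvtColor(cv2.resize(im,(595,595),interpolation=cv2.INTER_CUBIC),cv2.COLOR_RGB2BGR))
E
```

```text
[489.00098713   7.15852104  95.6557593 ] [-4.04018256  0.28063549 17.49515463]
```

View pics/press.png

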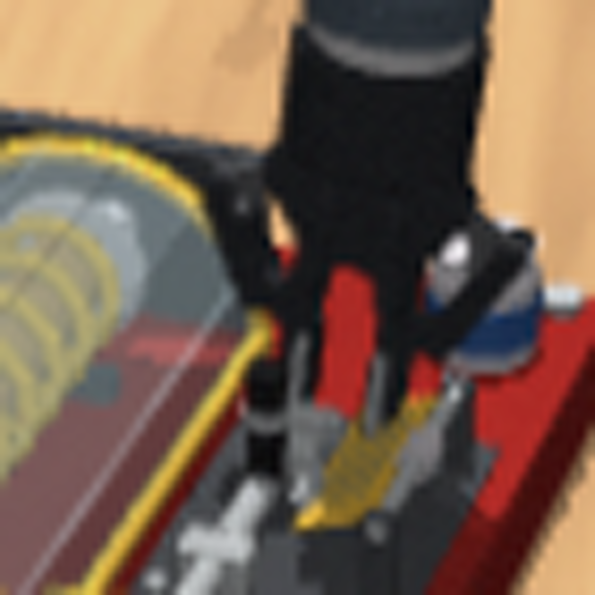

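The catch is on its stop: force rises to 18 N, and the picture shows the plate tilted down under finger A with finger B behind the grip. Now I'll push along the tool's +x (machine +y).

Call:
{"name": "servo_tool", "arguments": {
  "dp": [
    [0.3,0.1,0],
    [0.6,0.2,0],
    [0.9,0.2,0],
    [1.2,0.2,0],
    [1.5,0.2,0],
    [1.8,0.2,0],
    [2.1,0.2,0],
    [2.4,0.2,0]
  ],
  "rotation": [
    [0,0,0],
    [0,0,0],
    [0,0,0],
    [0,0,0],
    [0,0,0],
    [0,0,0],
    [0,0,0],
    [0,0,0]
  ],
  "gripper": [0.72,0.72,0.72,0.72,0.72,0.72,0.72,0.72]
}}

```text
time: 5.13
tool_pos: [496.2, 29.0, 95.2]
eef_rot: [2.377, 1.925, 0.096]
contact_force: [0.4, -8.1, 6.2]
opening: 0.279
grasp_force: 4.9
```

Call:
{"name": "servo_tool", "arguments": {
  "dp": [
    [0.1,0,0.1],
    [0.3,0,0.15],
    [0.6,0,0.15],
    [0.9,0,0.15],
    [1.2,0,0.15],
    [1.5,0,0.15],
    [1.5,0,0.15]
  ],
  "rotation": [
    [0,0,0],
    [0,0,0],
    [0,0,0],
    [0,0,0],
    [0,0,0],
    [0,0,0],
    [0,0,0]
  ],
  "gripper": [0.72,0.72,0.72,0.72,0.72,0.72,0.72]
}}

```text
time: 5.72
tool_pos: [500.4, 43.4, 94.5]
eef_rot: [2.375, 1.924, 0.097]
contact_force: [2.3, -9.1, 11.9]
opening: 0.278
grasp_force: 7.5
```

Call:
{"name": "servo_tool", "arguments": {
  "dp": [
    [0.2,0,0],
    [0.4,0,0],
    [0.6,0,0],
    [0.7,0,0],
    [0.7,0,0]
  ],
  "rotation": [
    [0,0,0],
    [0,0,0],
    [0,0,0],
    [0,0,0],
    [0,0,0]
  ],
  "gripper": [0.72,0.72,0.72,0.72,0.72]
}}

```text
time: 6.13
tool_pos: [501.9, 50.2, 94.5]
eef_rot: [2.375, 1.924, 0.098]
contact_force: [2.1, -8.7, 11.3]
opening: 0.28
grasp_force: 7.6
```

Call:
{"name": "servo_tool", "arguments": {
  "dp": [
    [0.1,0,0],
    [0.2,0,0],
    [0.3,0,0],
    [0.3,0,0]
  ],
  "rotation": [
    [0,0,0],
    [0,0,0],
    [0,0,0],
    [0,0,0]
  ],
  "gripper": [0.72,0.72,0.72,0.72]
}}

```text
time: 6.47
tool_pos: [502.4, 52.9, 94.5]
eef_rot: [2.375, 1.924, 0.097]
contact_force: [1.8, -10.2, 12.0]
opening: 0.275
grasp_force: 7.2
```

Call:
{"name": "servo_tool", "arguments": {
  "dp": [
    [0.1,0,0],
    [0.2,0,0],
    [0.3,0,0],
    [0.3,0,0]
  ],
  "rotation": [
    [0,0,0],
    [0,0,0],
    [0,0,0],
    [0,0,0]
  ],
  "gripper": [0.72,0.72,0.72,0.72]
}}

```text
time: 6.8
tool_pos: [503.1, 55.9, 94.5]
eef_rot: [2.375, 1.924, 0.097]
contact_force: [1.3, -9.5, 11.2]
opening: 0.278
grasp_force: 7.0
```

Call:
{"name": "servo_tool", "arguments": {
  "dp": [
    [0.1,0,0],
    [0.2,0,0],
    [0.2,0,0]
  ],
  "rotation": [
    [0,0,0],
    [0,0,0],
    [0,0,0]
  ],
  "gripper": [0.72,0.72,0.72]
}}

```text
time: 7.05
tool_pos: [503.3, 57.0, 94.5]
eef_rot: [2.375, 1.922, 0.095]
contact_force: [0.6, -14.8, 11.8]
opening: 0.283
grasp_force: 10.0
```

Call:
{"name": "servo_tool", "arguments": {
  "dp": [
    [0.1,0,0],
    [0.2,0,0],
    [0.2,0,0]
  ],
  "rotation": [
    [0,0,0],
    [0,0,0],
    [0,0,0]
  ],
  "gripper": [0.72,0.72,0.72]
}}

```text
time: 7.3
tool_pos: [503.3, 57.4, 94.5]
eef_rot: [2.375, 1.919, 0.09]
contact_force: [-1.8, -24.2, 15.3]
opening: 0.279
grasp_force: 15.3
```

```bash
python3 - <<'E'
from h import *
f=cam("side");s=get_state();print(s["tool_pos"],s["contact_force"])
im=np.asarray(f["frame"])[170:250,310:390]
cv2.imwrite('pics/home.png',cv2.cvtColor(cv2.resize(im,(600,600),interpolation=cv2.INTER_CUBIC),cv2.COLOR_RGB2BGR))
g=np.array([516.4,29.3,116]);ey=np.array([.207,.978,0])
for t in(36,40,44):print(t,((proj(f,g+ey*t)[0]-[310,170]+.5)*7.5).round())
E
```

```text
[503.32656359  57.34136707  94.50961201] [ -1.74447096 -24.62265062  13.92281707]
36 [247. 291.]
40 [244. 296.]
44 [241. 301.]
```

View pics/home.png

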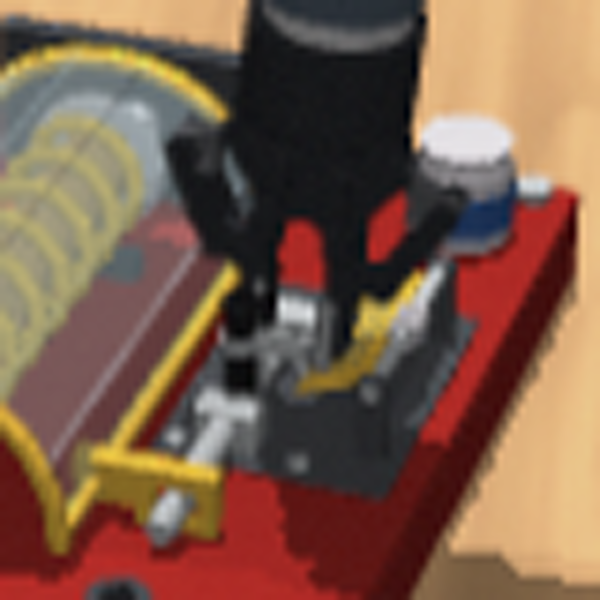

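The tip is through the keeper, and the 24 N side force shows the bolt is on its stop with the catch still down. I'll lift straight up to release the catch, then retreat.

Call:
{"name": "servo_tool", "arguments": {
  "dp": [
    [-0.1,0,0],
    [-0.2,0,-0.4],
    [-0.2,0,-0.9],
    [-0.2,0,-1.5],
    [-0.2,0,-2.2],
    [-0.6,-0.2,-3.5],
    [-1.0,-0.5,-6],
    [-1.0,-0.5,-9],
    [-1.0,-0.5,-12],
    [-1.0,-0.5,-12]
  ],
  "rotation": [
    [0,0,0],
    [0,0,0],
    [0,0,0],
    [0,0,0],
    [0,0,0],
    [0,0,0],
    [0,0,0],
    [0,0,0],
    [0,0,0],
    [0,0,0]
  ],
  "gripper": [0.72,0.72,0.72,0.72,0.72,0.72,0.72,0.72,0.72,0.72]
}}

```text
time: 8.18
tool_pos: [485.0, 55.6, 217.6]
eef_rot: [2.374, 1.926, 0.106]
contact_force: [0.3, -0.3, 0.5]
opening: 0.282
grasp_force: 0.0
```

```bash
python3 - <<'E'
from h import *
f=cam("side");s=get_state();print(s["tool_pos"],s["contact_force"])
im=np.asarray(f["frame"])[170:250,310:390]
cv2.imwrite('pics/end.png',cv2.cvtColor(cv2.resize(im,(600,600),interpolation=cv2.INTER_CUBIC),cv2.COLOR_RGB2BGR))
E
```

```text
[484.5930745   55.55820159 215.00388206] [-0.9779428  -0.20096361 -0.8834504 ]
```

View pics/end.png

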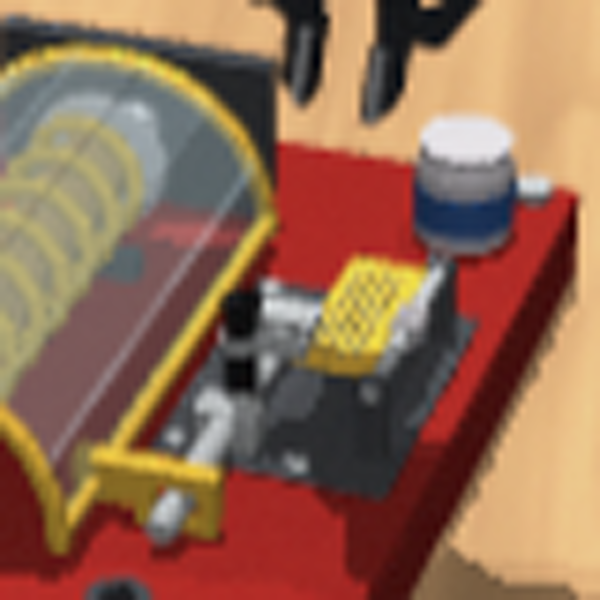

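The picture shows the arm clear, the tip through the keeper and the plate up again. I'll check the plate against the first frame, then hand in.

```bash
python3 - <<'E'
from h import *
import pickle
a=pickle.load(open('f0.pkl','rb'))["side"]["frame"];b=cam("side")["frame"]
def m(i):
    i=np.asarray(i)[200:224,345:372].astype(int);return (i[...,0]>90)&(i[...,1]>80)&(i[...,2]<.55*i[...,0])
for A in(a,b):
    print('\n'.join(''.join('#' if x else '.' for x in r) for r in m(A)));print()
E
```

```text
##.........................
#..........................
...........................
...........................
............#####..........
...........###########.....
..........############.....
..........###########......
..........###########......
..........##########.......
...........#######.........
..........########.........
........#########..........
........#########..........
.......##########..........
.......##########..........
......##########...........
....############...........
....###########............
........#######............
...........................
...........................
...........................
...........................

##.........................
#..........................
...........................
...........................
............#####..........
...........###########.....
..........############.....
..........###########......
.........############......
.........###########.......
........##########.........
........##########.........
........#########..........
........#########..........
.......##########..........
.......##########..........
......##########...........
......##########...........
......#########............
........#######............
...........................
...........................
...........................
...........................
```

The plate's outline matches the sprung-up one except where the lug now hides it. Handing in.

```bash
python3 -c "
from station import *
print(hand_in())"
```

```text
the job is handed in; nothing more can be done
None
```

I pushed the bolt fully home through the keeper with the catch held down, then let the catch spring up behind it and backed the arm clear. The final pictures agree with this; I handed the job in at about 8 s, and no verdict came back.

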